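# Pack the doming punch set into its fitted two-layer box

### The arm

A 6-joint arm with a two-finger parallel gripper is mounted at the origin on a cart in front of the work surface, level with it; the furniture and walls round the work are solid. World frame = base frame: x ahead of the robot, y to its left, z up, the work surface at z = 0. Lengths are in mm, angles in rad, forces in N, time in s.
With the tool pointing down it reaches from about 400 to 925 mm from the base axis. Payload 12.5 kg.
Tool frame: the origin (TCP) lies between the finger pads; the fingertips stand 19 mm ahead of it and the grasp point (between the pads) is the TCP (env.tips_ahead is the distance from the TCP to the fingertips, in mm); z points along the fingers, y is the line along which they close (so a half turn about z gives the same grasp; the last joint's range is limited). The gripper opens to 95 mm and grips with 3 to 60 N. Pads are 20 mm wide; open, the fingers measure 119 mm over their backs; the gripper's body (75 mm by 180 mm) begins 59 mm behind the grasp point.
Start: joints at [1.152, 0.491, 1.559, -0, 1.092, -0.106], TCP at [192.31, 594.694, 233.661] pointing down, gripper open.
Joint ranges: [-3.1, 3.1], [-0.84, 2.19], [0.05, 2.79], [-1.13, 4.28], [0.06, 2.93], [-2.69, 2.69]. Speed limits (rad/s): [2.22, 2.22, 2.79, 3.14, 3.14, 3.14].

### API

Orientations are given as [roll, pitch, yaw] about the fixed x, y, z axes, in that order (R = Rz(yaw) Ry(pitch) Rx(roll)).
In Python, from cell import env gives the robot as it stands.
- The arm moves only by the shell command python3 -m crank 'ROWS'. ROWS is JSON, a list of rows, each a list of 5 numbers: the shift along the tool's x, y, z in mm, then the turn about the tool's z in degrees, then the finger opening in mm, from 0 to 95.1. In form: [[dx, dy, dz, yaw, grip], ...]. A call has 1 to 10 rows; each row is the pose to reach, as a shift and turn from the pose commanded when the call began, along the tool's axes at that moment; what a row does not reach only later rows make up. A row lasts 1/12 s, in which the tool goes at most 41.7 mm and 7.16 degrees, less where a joint would pass 70% of its speed; a pose out of reach is approached as far as the arm can. A call with a gripper value outside its range is refused whole. The fingers move at their own pace and stop on an object; the grip force is fixed at half the most. Time passes only in rows, so rows that repeat a pose let the fingers close. It gives the time, the measured TCP pose, the force, the opening and the grip force at its end, in the units of the state.
- env.state(): the state, without advancing time (a new reading comes with each control period).
- env.read_camera(name): name is "scene" or "top"; returns a dict with "img" (420x560x3 uint8, blue, green, red), "K" (3x3 intrinsics, pixels), "pose" (4x4, takes a point from camera to world coordinates). Camera axes: x right, y down, z forward; pixel columns grow to the right and rows downward; lengths in mm; the calibration is good to about 2 mm. A picture is of the moment at which its call begins. There is no depth.
- env.job_done(): hands the job in; it is judged then, once.
The state is a dict: "t": time; "joints": joint angles; "qvel": joint speeds; "tau": joint torques, N m; "eef_pos": TCP position; "tcp_rot": TCP orientation; "ft_force": force on the tool from outside, world axes, zero at the start; "moment": the same for the moment, N m; "opening": opening from 0.0 (shut) to 1.0 (fully open); "grip_force": force on a finger pad.
Only numpy, scipy, OpenCV 4.12 (cv2) and the standard library are available. Lean on these libraries where they do the work, as an engineer would, in place of code of your own. Each camera call takes 0.05 s, during which the arm holds its last target. There are 200 camera calls.

### The job

Pack the doming set into its dark wooden box: lay the three ball-headed punches in the bottom in order of size, each with its ball in the well cut for it and its shank in the notch of the rest. Then fit the lift-out tray level on the four corner posts above them, and stand the steel dapping cube upright in the middle of the tray's green felt square. Do not disturb the red pot.

Things in the scene. Friction and masses are not known exactly. Their poses are not given: they have to be found in the camera images.
- punch_box: open box, 136 (x) x 174 (y) x 49 mm, fixed on a board whose top is at z = 0.026. Origin: centre of underside; x to the well side. Walls 8 mm, inner top edges bevelled 5 mm; inside 120 x 158, felt floor at z = 6 mm. At x = -38 to -26 a shank rest, 20 mm high, has V notches at y = +46, 0, -46 (18 mm wide below, 40 above). Tray posts in the corners: top z = 41
- well_large (a point): widest well, 42 mm between 20 mm high fences, x = +22 to +60 mm in the box. Point: where the large ball's centre belongs, box frame (39, 46, 22) mm, axes as the box; the large punch's shank lies towards -x, in the notch at the same y
- well_medium (a point): middle well, 34 mm wide, same fences. Point: home of the medium ball's centre, box frame (39, 0, 18) mm, axes as the box
- well_small (a point): narrowest well, 27 mm wide, same fences. Point: home of the small ball's centre, box frame (39, -46, 14.5) mm, axes as the box
- punch_large: doming punch, steel ball 32 mm in diameter, dark octagonal shank 14 mm across flats, 98 mm long, 0.19 kg, heavy at the ball. Origin: centre of the ball; x from shank to ball, so the straight shank runs from x = -24 to -82 mm. Lies on ball and shank end (axis slopes 0.11 rad, ball end higher), on the board as in the box. Good grip: from above across the shank at x = -42 mm
- punch_medium: doming punch, steel ball 24 mm in diameter, same shank, 90 mm long, 0.13 kg. Origin: centre of the ball; x from shank to ball, straight shank from x = -20 to -78 mm; lies sloped 0.07 rad. Good grip: across the shank at x = -38 mm
- punch_small: doming punch, steel ball 17 mm in diameter, same shank, 83 mm long, 0.09 kg. Origin: centre of the ball; x from shank to ball, straight shank from x = -16.5 to -74.5 mm; lies sloped 0.02 rad. Good grip: across the shank at x = -34.5 mm
- tray: light wooden tray, 110 (x) x 148 (y), rim 12, floor 5 mm, 0.16 kg; 5 mm play in the box all round, fits either way round. Origin: centre of underside. Grip board in the middle: 8 mm thick (y), 64 long (x), top at z = 46: pinch across y. Green felt square (64) for the cube centred at y = +37, 66 mm clear between grip board and rim; at y = -37 a round leather pad, 58 mm wide, top at z = 11
- dapping_cube: steel dapping cube, 50 x 50 x 50 mm with hollows in its faces, about 0.78 kg. Origin: centre of its underside; z up
- pot_red: red screw pot standing near the work, 41 mm in diameter, 30 mm high, not to be disturbed. Origin: centre of its underside

How it is judged (in metres and radians):
On the way, in this order (a step that is already met when the one before it is completed fails the run):
1. all three punches lie in their own wells (x of punch_large in the frame of well_large between -0.01 and 0.01 m and y of punch_large in the frame of well_large between -0.01 and 0.01 m and z of punch_large in the frame of well_large between -0.004 and 0.005 m and angle between the x axis of each of punch_large, punch_medium, punch_small and the x axis of punch_box, either way round below 0.25 rad and x of punch_medium in the frame of well_medium between -0.01 and 0.01 m and y of punch_medium in the frame of well_medium between -0.01 and 0.01 m and z of punch_medium in the frame of well_medium between -0.004 and 0.005 m and x of punch_small in the frame of well_small between -0.01 and 0.01 m and y of punch_small in the frame of well_small between -0.01 and 0.01 m and z of punch_small in the frame of well_small between -0.004 and 0.005 m), for 0.2 s.
2. the tray lies level on the posts over them (all of step 1 and x of tray in the frame of punch_box between -0.008 and 0.008 m and y of tray in the frame of punch_box between -0.008 and 0.008 m and z of tray in the frame of punch_box between 0.037 and 0.0445 m and angle between the x axis of tray and the x axis of punch_box, either way round below 0.12 rad), for 0.2 s.
At the end, for the whole second after the job is handed in: At rest: each punch in its own well (ball within 10 mm of home each way, on the floor, axis within 0.25 rad of the box's); tray on the posts (within 8 mm each way, under 3.5 mm high, 0.12 rad); cube upright (0.1 rad) on the felt, within 15 mm (x) and 12 mm (y) of its middle (all of step 2 and x of dapping_cube in the frame of tray between -0.015 and 0.015 m and y of dapping_cube in the frame of tray between 0.025 and 0.049 m and z of dapping_cube in the frame of tray between 0.002 and 0.0085 m and angle between dapping_cube's own z axis and vertical below 0.1 rad and linear speed of each of punch_large, punch_medium, punch_small, tray, dapping_cube below 0.02 m/s); the robot touches nothing.
It fails at once if the red pot is disturbed (distance of pot_red from where it was at the start of the episode above 0.02 m).
It also fails if it takes over 128 s, if anything falls off the work surface, if the arm or the gripper's body presses on something with over 40 N, if the wrist force passes 120 N, or if a joint passes its speed limit or range.

## Working session

There is one attempt and no reset: what is moved stays moved. The work goes in short steps, Python scripts to look and compute and a shell command to move; the robot and the scene stay as the last step left them, time stands still between calls to the robot, and variables do not carry over. Pictures are saved under pics/ and viewed, at most 14 in all, crops included, and the job is handed in when it is done.

```bash
mkdir -p pics; ls; python3 - <<'E'
from cell import env
import cv2,numpy as np
for n in("scene","top"):
    c=env.read_camera(n); cv2.imwrite(f"pics/{n}0.png",c["img"]); print(n,c["K"].tolist(),np.round(c["pose"],4).tolist())
print(env.state())
E
```

```text
pics
scene [[473.13516774781175, 0.0, 283.31656663065934], [0.0, 473.13516774781175, 204.89765724528436], [0.0, 0.0, 1.0]] [[0.768, -0.4513, 0.4545, 79.9283], [-0.6402, -0.5225, 0.5631, -491.7652], [-0.0166, -0.7234, -0.6902, 753.7101], [0.0, 0.0, 0.0, 1.0]]
top [[396.53093751841766, 0.0, 284.4197404079451], [0.0, 396.53093751841766, 212.60021895956206], [0.0, 0.0, 1.0]] [[0.0133, -0.9942, 0.1065, 427.2669], [-0.9998, -0.0151, -0.0163, 83.921], [0.0178, -0.1062, -0.9942, 963.8067], [0.0, 0.0, 0.0, 1.0]]
{'t': 0.1, 'joints': array([ 1.15237779e+00,  4.91469989e-01,  1.55939559e+00, -2.34144709e-05,
        1.09170137e+00, -1.05578317e-01]), 'qvel': array([-9.60907289e-05, -2.60922239e-03, -2.80390452e-03, -1.24012925e-03,
        1.64462625e-04, -1.67377837e-03]), 'tau': array([ 2.39241890e-03, -6.13621902e+01, -2.58604056e+01,  6.93866378e-02,
        4.70067852e-02, -6.14469968e-05]), 'eef_pos': array([192.23965147, 594.48910081, 233.13593697]), 'tcp_rot': array([-3.14062159e+00, -8.20214324e-05,  2.82876319e+00]), 'ft_force': array([ 0.41133581, -0.12311629,  0.74444196]), 'moment': array([ 0.00018085, -0.01239553,  0.05158206]), 'grip_force': 0.0, 'opening': 1.0029405640826576}
```

View pics/top0.png

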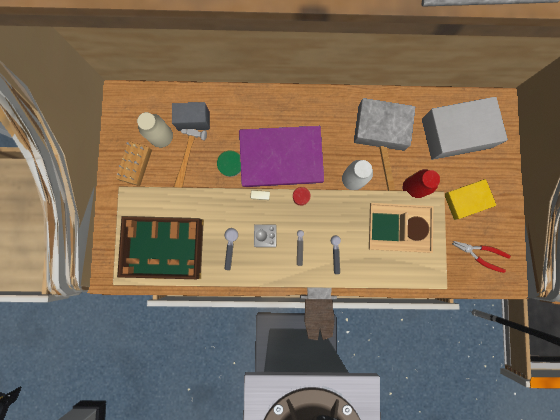

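View pics/scene0.png

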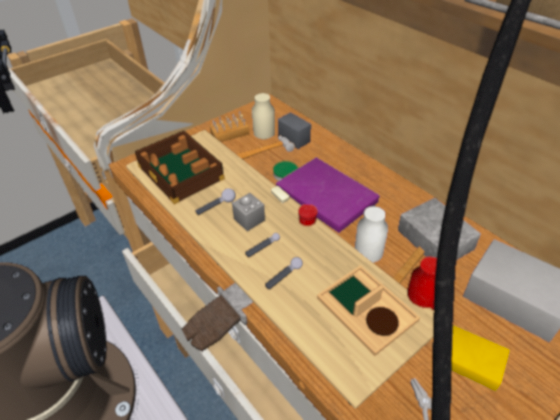

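The top view shows the box at about (160,248), large punch ball (231,235), cube (265,236), small punch ball (300,234), medium ball (336,241), red pot (301,196) and tray (400,229). I'll enlarge it to read positions.

```bash
cat > h.py <<'E'
from cell import env
import cv2,numpy as np
from scipy.spatial.transform import Rotation as R
def crop(n,f,x0,y0,w,h,s):
    im=env.read_camera(n)["img"][y0:y0+h,x0:x0+w]; cv2.imwrite(f"pics/{f}.png",cv2.resize(im,None,fx=s,fy=s,interpolation=cv2.INTER_CUBIC))
_c={}
def px2w(n,uv,z):
    if n not in _c:_c[n]=env.read_camera(n)
    c=_c[n]; d=c["pose"][:3,:3]@np.linalg.inv(c["K"])@[uv[0],uv[1],1]; o=c["pose"][:3,3]
    return (o+d*(z-o[2])/d[2])[:2]
def w2px(n,p):
    if n not in _c:_c[n]=env.read_camera(n)
    c=_c[n]; q=c["K"]@(c["pose"][:3,:3].T@(np.array(p)-c["pose"][:3,3])); return q[:2]/q[2]
def rows(x,y,z,yaw=None):
    """shift in tool axes & turn from present pose to world x,y,z, closing-axis yaw (mod pi, deg: direction of tool x in world)"""
    s=env.state(); T=R.from_euler('xyz',s["tcp_rot"]); d=T.inv().apply(np.array([x,y,z])-s["eef_pos"])
    ax=T.apply([1,0,0]); cur=np.degrees(np.arctan2(ax[1],ax[0])); t=0
    if yaw is not None: t=-((yaw-cur+90)%180-90)
    print("t",round(s["t"],2),"pos",s["eef_pos"].round(1),"xaxis",round(cur,1),"d",d.round(1),"turn",round(t,1),"j6",s["joints"][5].round(2))
E
python3 - <<'E'
from h import *
crop("top","c1",112,185,125,100,6)
crop("top","c2",220,185,130,95,6)
crop("top","c3",350,190,90,70,8)
E
```

```text
(no output)
```

View pics/c1.png

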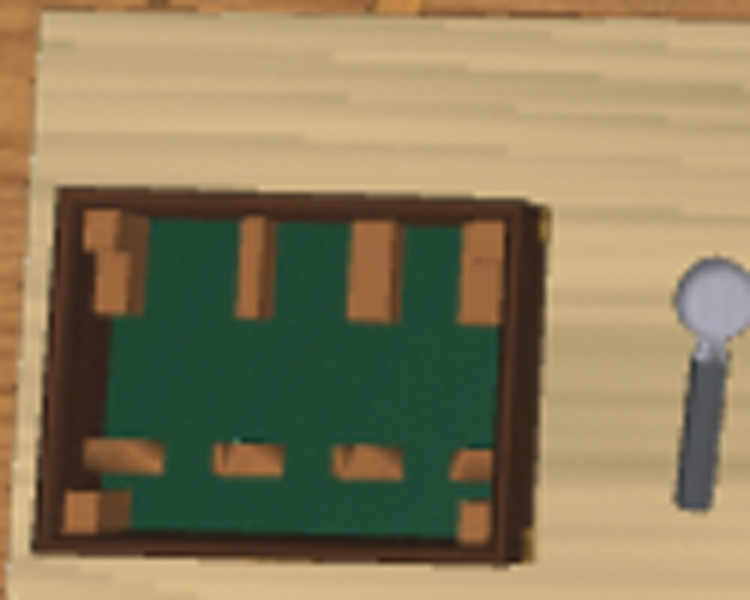

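View pics/c2.png

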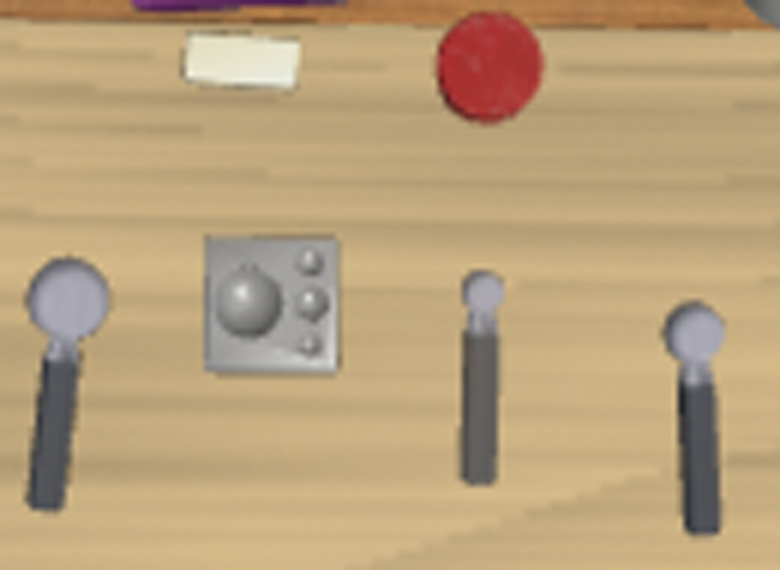

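View pics/c3.png

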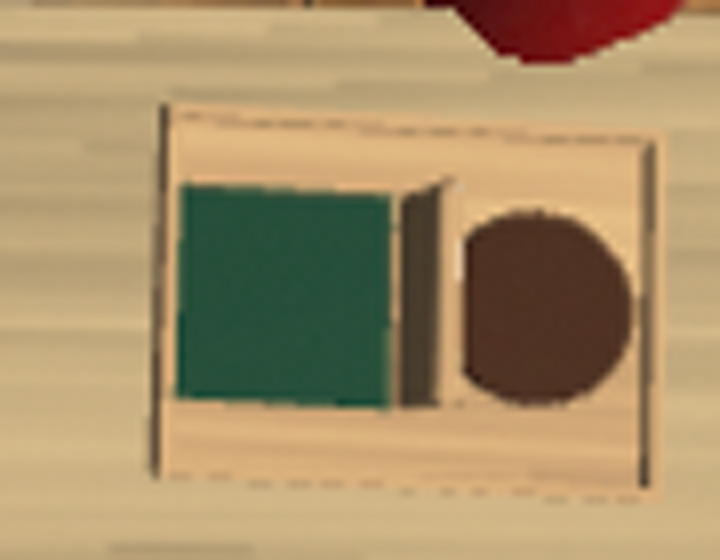

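The crops show, in crop pixels:
- **Punches:** balls at large (68,299), small (483,291) and medium (694,332) in c2.
- **Cube and pot:** cube top corners from (205,236) to (338,373), pot at (490,67) in c2.
- **Box:** rim corners (57,188), (527,203) and (33,550) in c1.
- **Tray:** felt corners (182,185) to (388,408) in c3, grip board between (452,182) and (452,404).

Large well and felt are both on the left (+y), and the punches all point roughly along +x.

```bash
cat > m.py <<'E'
from h import *
from scipy.optimize import least_squares
f=lambda c,s,o:[(c[0]+.5)/s-.5+o[0],(c[1]+.5)/s-.5+o[1]]
c1=lambda *c:f(c,6,(112,185)); c2=lambda *c:f(c,6,(220,185)); c3=lambda *c:f(c,8,(350,190))
def fit(obs,name):
    # obs: (local xyz, pixel); pose x,y,yaw with base z=26
    P=np.array([o[0] for o in obs],float); U=np.array([o[1] for o in obs])
    def res(q):
        W=R.from_euler('z',q[2]).apply(P)+[q[0],q[1],26]
        return (np.array([w2px("top",w) for w in W])-U).ravel()
    r=least_squares(res,[450,50,0],x_scale=[10,10,.1]); print(name,r.x[:2].round(1),"yaw",np.degrees(r.x[2]).round(2),"res",r.fun.round(1))
fit([((68,87,49),c1(57,188)),((68,-87,49),c1(527,203)),((-68,87,49),c1(33,550)),
 ((60,79,41),c1(85,210)),((-60,79,41),c1(65,532)),((60,-79,41),c1(503,222)),
 ((22,30-5,20),c1(235,318)) if 0 else ((22,-62,20),c1(0,0)) if 0 else ((-26,9+11,20),c1(213,445)) if 0 else ((60,79,41),c1(85,210))],"box")
fit([((32,69,5.5),c3(182,185)),((32,5,5.5),c3(390,194)),((-32,5,5.5),c3(388,408)),((-32,69,5.5),c3(177,398)),((32,0,46),c3(452,182)),((-32,0,46),c3(452,404)),((55,74,12),c3(163,104)),((-55,74,12),c3(152,476)),((55,-74,12),c3(662,133)),((-55,-74,12),c3(655,499))],"tray")
fit([((25,25,50),c2(205,236)),((25,-25,50),c2(338,237)),((-25,-25,50),c2(338,373)),((-25,25,50),c2(205,372))],"cube")
for n,b,a,e,r,L,g in(("large",(68,299),(60,358),(46,508),16,82,42),("medium",(694,332),(697,383),(703,532),12,78,38),("small",(483,291),(481,334),(479,483),8.5,74.5,34.5)):
    B=px2w("top",c2(*b),26+r);E=px2w("top",c2(*e),26+9);A=px2w("top",c2(*a),26+r+4)
    d=B-E;l=np.hypot(*d);print(n,B.round(1),"yaw",np.degrees(np.arctan2(d[1],d[0])).round(1),"len",l.round(1),L,"grip",(B-d/l*g).round(1))
print("pot",px2w("top",c2(490,67),56))
for p in((425,180),(357,172)):print(px2w("top",p,80))
E
python3 m.py
```

```text
box [441.  348.4] yaw -0.85 res [ 0.1 -0.4 -0.2 -0.5 -0.4  0.8  0.1 -0.  -0.4  0.1  0.7  0.   0.1 -0. ]
tray [ 496.  -206.2] yaw -2.13 res [-0.7 -0.2  0.1  0.1 -0.2  0.3 -0.8  0.1 -0.  -0.2 -0.5  0.2  0.5 -0.2
  0.6  0.   0.3 -0.5  0.7  0.3]
cube [470.6 112.5] yaw 0.72 res [-0.   0.2  0.1  0.1  0.1 -0.2 -0.2 -0.1]
large [473.2 192.2] yaw -5.0 len 80.7 82 grip [431.4 195.9]
medium [464.1 -50.9] yaw 2.9 len 77.3 78 grip [426.1 -52.8]
small [479.   31.3] yaw -0.7 len 74.5 74.5 grip [444.5  31.7]
pot [564.32490741  30.59827508]
[ 601.41379375 -249.59854771]
[617.29075096 -94.40475977]
```

```bash
python3 -c "
from h import *
rows(431.4,195.9,120,-5.0)"
```

```text
t 0.3 pos [192.3 594.6 233.5] xaxis 162.1 d [-350.2 -305.7  113.5] turn -12.9 j6 -0.11
```

```bash
python3 -m crank '[[-350,-306,0,-13,45],[-350,-306,0,-13,45],[-350,-306,0,-13,45],[-350,-306,0,-13,45],[-350,-306,0,-13,45],[-350,-306,0,-13,45],[-350,-306,0,-13,45],[-350,-306,0,-13,45],[-350,-306,0,-13,45],[-350,-306,0,-13,45]]'; python3 -m crank '[[0,0,0,0,45]]';  python3 -c "
from h import *
rows(431.4,195.9,120,-5.0)"
```

```text
t: 1.13
eef_pos: [407.0, 235.4, 233.9]
tcp_rot: [3.141, 0.0, 3.056]
ft_force: [0.9, 0.3, 0.6]
opening: 0.472
grip_force: 0.0
t: 1.22
eef_pos: [409.4, 232.4, 233.8]
tcp_rot: [-3.141, 0.001, 3.051]
ft_force: [-0.5, 0.7, 0.4]
opening: 0.474
grip_force: 0.0
t 1.22 pos [409.4 232.4 233.8] xaxis 174.8 d [-25.1 -34.3 113.8] turn -0.2 j6 -1.1
```

```bash
python3 -m crank '[[-25,-34,0,0,45],[-25,-34,60,0,45],[-25,-34,124,0,45],[-25,-34,124,0,45],[-25,-34,124,0,45],[-25,-34,124,0,45],[-25,-34,124,0,45]]';  python3 -c "
from h import *
rows(431.4,195.9,47,-5.0)"
```

```text
t: 1.8
eef_pos: [429.1, 201.7, 111.3]
tcp_rot: [3.141, 0.001, 3.056]
ft_force: [0.4, -0.4, 0.3]
opening: 0.473
grip_force: 0.0
t 1.8 pos [429.1 201.7 111.3] xaxis 175.1 d [-2.7 -5.6 64.3] turn 0.1 j6 -1.19
```

```bash
python3 -m crank '[[-2.5,-5.5,30,0,45],[-2.5,-5.5,55,0,45],[-2.5,-5.5,64,0,45],[-2.5,-5.5,64,0,45],[-2.5,-5.5,64,0,45]]';  python3 -c "
from h import *
rows(431.4,195.9,47,-5.0)
crop('top','d1',190,190,100,80,6)"
```

```text
t: 2.22
eef_pos: [431.1, 196.0, 47.2]
tcp_rot: [3.141, 0.002, 3.056]
ft_force: [-0.5, 0.7, 0.3]
opening: 0.472
grip_force: 0.0
t 2.22 pos [431.1 196.   47.2] xaxis 175.1 d [-0.3 -0.1  0.2] turn 0.1 j6 -1.2
```

View pics/d1.png

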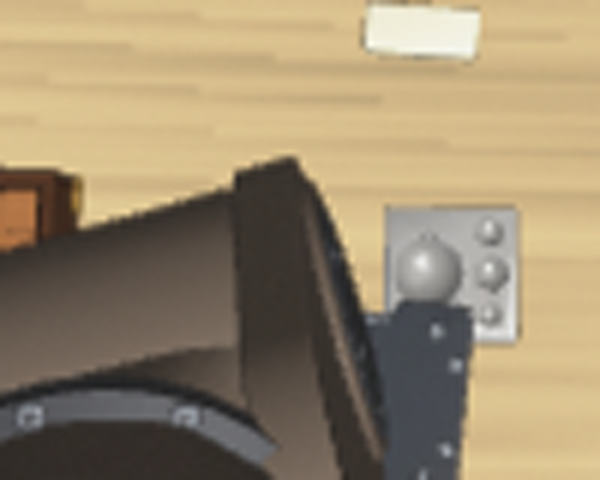

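The arm hides the punch, and the cube at crop (452,272) has not moved. I'm closing, then lifting.

```bash
python3 -m crank '[[0,0,0,0,0],[0,0,0,0,0],[0,0,0,0,0],[0,0,0,0,0],[0,0,0,0,0],[0,0,0,0,0]]'; python3 -m crank '[[0,0,-20,0,0],[0,0,-50,0,0],[0,0,-80,0,0],[0,0,-80,0,0],[0,0,-80,0,0]]';  python3 -c "
from h import *
rows(438.7,394.4,125,-0.85)"
```

```text
t: 2.77
eef_pos: [430.4, 195.5, 45.7]
tcp_rot: [3.141, 0.0, 3.056]
ft_force: [-0.0, -0.0, 1.9]
opening: 0.14
grip_force: 30.0
t: 3.18
eef_pos: [430.8, 195.6, 126.6]
tcp_rot: [3.141, 0.003, 3.056]
ft_force: [-0.1, -1.3, -2.4]
opening: 0.143
grip_force: 30.0
t 3.18 pos [430.8 195.6 126.6] xaxis 175.1 d [  9.1 198.7   1.8] turn -4.1 j6 -1.2
```

```bash
python3 -m crank '[[3,40,0,-2,0],[6,80,0,-4,0],[9,120,0,-4,0],[9,160,0,-4,0],[9,185,0,-4,0],[9,199,0,-4,0],[9,199,0,-4,0],[9,199,0,-4,0],[9,199,0,-4,0],[9,199,0,-4,0]]';  python3 -c "
from h import *
rows(438.7,394.4,125,-0.85)
crop('scene','d2',110,90,150,130,4.6)"
```

```text
t: 4.02
eef_pos: [438.4, 393.4, 125.1]
tcp_rot: [-3.141, -0.001, 3.125]
ft_force: [-0.4, -0.2, -2.0]
opening: 0.143
grip_force: 30.0
t 4.02 pos [438.4 393.4 125.1] xaxis 179.0 d [-0.3  1.   0.1] turn -0.1 j6 -0.93
```

View pics/d2.png

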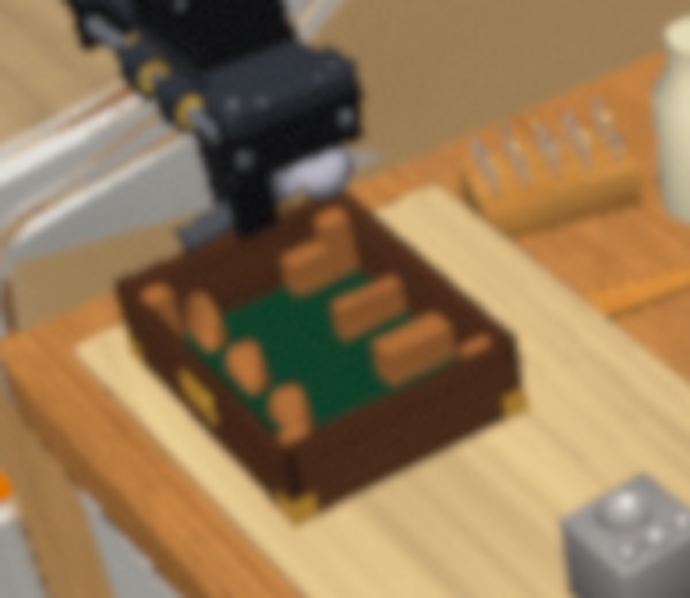

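The punch is held nearly level, ball at crop (315,172) and tail at (205,235), above the large-well side of the box. I'm lowering it.

```bash
python3 -c "
from h import *
u=w2px('scene',[480.4,392.8,120]);print((u-[110,90])*4.6)"; python3 -m crank '[[0,1,25,0,0],[0,1,45,0,0],[0,1,60,0,0],[0,1,68,0,0],[0,1,71.5,0,0],[0,1,71.5,0,0],[0,1,71.5,0,0]]'; python3 -c "
from h import *
rows(438.7,394.4,52,-0.85)"
```

```text
[313.77954341 169.27974998]
t: 4.7
eef_pos: [438.9, 395.6, 54.8]
tcp_rot: [3.141, 0.001, 3.125]
ft_force: [-1.1, -0.4, -1.0]
opening: 0.14
grip_force: 30.0
t 4.7 pos [438.9 395.6  54.8] xaxis 179.1 d [ 0.2 -1.2  2.8] turn -0.1 j6 -0.93
```

```bash
python3 -m crank '[[0,-1,1.5,0,0],[0,-1,2,0,0],[0,-1,2,0,0]]'; python3 -m crank '[[0,0,0,0,28],[0,0,0,0,28],[0,0,0,0,28],[0,0,0,0,28]]'; python3 -m crank '[[0,0,-20,0,28],[0,0,-50,0,28],[0,0,-75,0,28],[0,-40,-75,0,28],[0,-80,-75,0,28],[0,-120,-75,0,28],[0,-160,-75,0,28],[0,-200,-75,0,28],[0,-240,-75,0,28],[0,-240,-75,0,45]]'; python3 -c "
from h import *
rows(426.1,-52.8,120,2.9)
crop('top','d3',112,200,100,80,6)"
```

```text
t: 4.95
eef_pos: [438.6, 394.6, 52.6]
tcp_rot: [3.141, 0.001, 3.125]
ft_force: [0.5, 0.6, -1.7]
opening: 0.143
grip_force: 30.0
t: 5.28
eef_pos: [438.6, 394.6, 52.3]
tcp_rot: [3.141, 0.0, 3.126]
ft_force: [-0.6, -0.0, -0.1]
opening: 0.286
grip_force: 0.0
t: 6.12
eef_pos: [434.2, 149.7, 127.3]
tcp_rot: [-3.141, -0.001, 3.121]
ft_force: [-0.2, 0.2, 0.7]
opening: 0.324
grip_force: 0.0
t 6.12 pos [434.2 149.7 127.3] xaxis 178.8 d [   4.  -202.7    7.4] turn -4.1 j6 -1.36
```

View pics/d3.png

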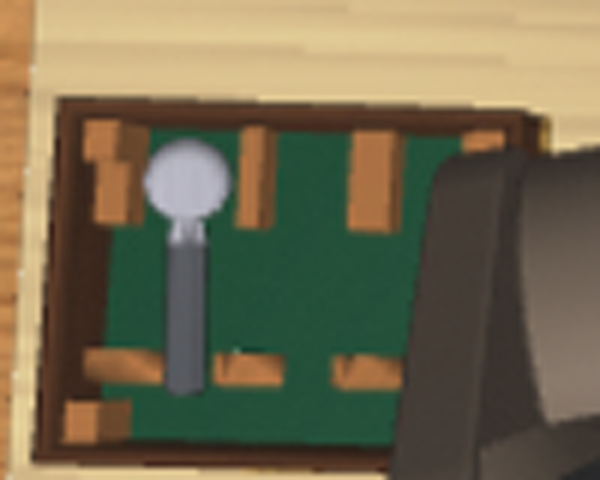

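The large punch lies in its well, ball at crop (189,181) and shank in the notch. Next is the medium punch.

```bash
python3 -m crank '[[4,-40,0,-4,45],[4,-80,0,-4,45],[4,-120,0,-4,45],[4,-160,0,-4,45],[4,-195,0,-4,45],[4,-203,0,-4,45],[4,-203,7,-4,45],[4,-203,7,-4,45],[4,-203,7,-4,45]]'; python3 -c "
from h import *
rows(426.1,-52.8,47,2.9)"
```

```text
t: 6.92
eef_pos: [427.2, -46.9, 119.6]
tcp_rot: [3.141, -0.001, -3.087]
ft_force: [-0.0, -0.1, 0.9]
opening: 0.472
grip_force: 0.0
t 6.92 pos [427.2 -46.9 119.6] xaxis -176.8 d [ 1.4 -5.9 72.6] turn 0.3 j6 -1.89
```

```bash
python3 -m crank '[[1,-6,20,0,45],[1,-6,45,0,45],[1,-6,66,0,45],[1,-6,72.5,0,45],[1,-6,72.5,0,45],[1,-6,72.5,0,45]]'; python3 -c "
from h import *
rows(426.1,-52.8,47,2.9)"; python3 -m crank '[[0,0,0,0,0],[0,0,0,0,0],[0,0,0,0,0],[0,0,0,0,0],[0,0,0,0,0],[0,0,0,0,0]]'; python3 -m crank '[[0,0,-20,0,0],[0,0,-50,0,0],[0,0,-80,0,0],[0,0,-80,0,0],[0,0,-80,0,0]]';  python3 -c "
from h import *
rows(442,348.4,125,-0.85)"
```

```text
t: 7.42
eef_pos: [426.8, -53.4, 47.8]
tcp_rot: [3.141, -0.001, -3.086]
ft_force: [-0.0, -0.5, -0.2]
opening: 0.472
grip_force: 0.0
t 7.42 pos [426.8 -53.4  47.8] xaxis -176.8 d [0.7 0.7 0.8] turn 0.3 j6 -1.9
t: 7.92
eef_pos: [426.8, -54.4, 47.8]
tcp_rot: [-3.142, 0.0, -3.088]
ft_force: [-0.9, -0.3, 1.9]
opening: 0.144
grip_force: 30.0
t: 8.33
eef_pos: [427.1, -54.5, 128.6]
tcp_rot: [-3.141, 0.003, -3.088]
ft_force: [-0.0, -0.8, -2.5]
opening: 0.145
grip_force: 30.0
t 8.33 pos [427.1 -54.5 128.6] xaxis -176.9 d [-36.5 401.5   3.3] turn 3.9 j6 -1.91
```

```bash
python3 -m crank '[[-37,40,3,4,0],[-37,80,3,4,0],[-37,120,3,4,0],[-37,160,3,4,0],[-37,200,3,4,0],[-37,240,3,4,0],[-37,280,3,4,0],[-37,320,3,4,0],[-37,360,3,4,0],[-37,390,3,4,0]]'; python3 -m crank '[[0,0,0,0,0],[0,0,0,0,0],[0,0,0,0,0]]';python3 -c "
from h import *
rows(442.7,348.4,125,-0.85)"
```

```text
t: 9.17
eef_pos: [441.5, 339.7, 122.8]
tcp_rot: [-3.141, -0.002, 3.127]
ft_force: [0.1, -0.3, -2.5]
opening: 0.145
grip_force: 30.0
t: 9.42
eef_pos: [442.1, 336.3, 123.2]
tcp_rot: [-3.14, -0.002, 3.126]
ft_force: [-0.6, -0.2, -0.2]
opening: 0.139
grip_force: 30.0
t 9.42 pos [442.1 336.3 123.2] xaxis 179.1 d [-0.4 12.1 -1.9] turn -0.1 j6 -1.02
```

```bash
python3 -m crank '[[-0.5,12,0,0,0],[-0.5,12,0,0,0],[-0.5,12,25,0,0],[-0.5,12,45,0,0],[-0.5,12,60,0,0],[-0.5,12,67,0,0],[-0.5,12,69,0,0],[-0.5,12,69,0,0],[-0.5,12,69,0,0]]';python3 -c "
from h import *
rows(442.7,348.4,53.5,-0.85)"
```

```text
t: 10.17
eef_pos: [443.8, 349.1, 56.4]
tcp_rot: [3.141, 0.001, 3.125]
ft_force: [0.9, -0.2, -1.0]
opening: 0.148
grip_force: 30.0
t 10.17 pos [443.8 349.1  56.4] xaxis 179.1 d [ 1.1 -0.7  2.9] turn -0.1 j6 -1.0
```

```bash
python3 -m crank '[[1,-0.5,2,0,0],[1,-0.5,2.5,0,0],[1,-0.5,2.5,0,0]]'; python3 -m crank '[[0,0,0,0,28],[0,0,0,0,28],[0,0,0,0,28],[0,0,0,0,28]]'; python3 -m crank '[[0,0,-20,0,28],[0,0,-50,0,28],[0,0,-75,0,28],[0,-40,-75,0,28],[0,-80,-75,0,28],[0,-120,-75,0,28],[0,-160,-75,0,28],[0,-200,-75,0,28],[0,-240,-75,0,45],[0,-280,-75,0,45]]'; python3 -c "
from h import *
rows(444.5,31.7,120,-.7)
crop('top','d4',112,200,100,80,6)"
```

```text
t: 10.42
eef_pos: [442.6, 348.7, 53.8]
tcp_rot: [3.141, 0.001, 3.126]
ft_force: [-1.2, -1.0, 2.7]
opening: 0.143
grip_force: 30.0
t: 10.75
eef_pos: [442.4, 348.6, 53.2]
tcp_rot: [3.141, 0.0, 3.125]
ft_force: [0.2, -0.3, 0.4]
opening: 0.29
grip_force: 0.0
t: 11.58
eef_pos: [437.5, 66.9, 128.3]
tcp_rot: [3.142, 0.0, 3.126]
ft_force: [1.4, -0.4, 0.3]
opening: 0.383
grip_force: 0.0
t 11.58 pos [437.5  66.9 128.3] xaxis 179.1 d [ -7.6 -35.1   8.3] turn -0.2 j6 -1.55
```

View pics/d4.png

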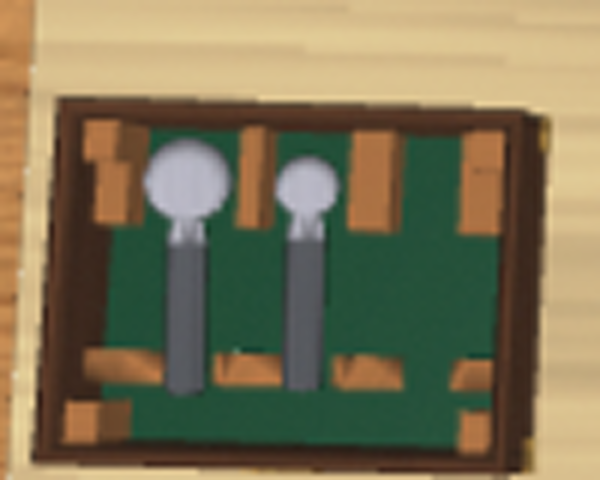

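The medium punch is in place, ball at crop (307,187). Next is the small one.

```bash
python3 -m crank '[[-8,-35,0,0,45],[-8,-33,0,0,45],[-8,-31,25,0,45],[-8,-31,55,0,45],[-8,-31,70,0,45],[-8,-31,70,0,45],[-8,-31,70,0,45]]'; python3 -c "
from h import *
rows(444.5,31.7,46.5,-.7)"
```

```text
t: 12.22
eef_pos: [445.1, 37.9, 57.9]
tcp_rot: [3.141, -0.002, 3.126]
ft_force: [-0.8, 0.5, -0.0]
opening: 0.471
grip_force: 0.0
t 12.22 pos [445.1  37.9  57.9] xaxis 179.1 d [ 0.5 -6.2 11.4] turn -0.2 j6 -1.62
```

```bash
python3 -m crank '[[0.5,-6,5,0,45],[0.5,-6,11,0,45],[0.5,-6,11,0,45],[0.5,-6,11,0,45]]'; python3 -c "
from h import *
rows(444.5,31.7,46.5,-.7)"; python3 -m crank '[[0,0,0,0,0],[0,0,0,0,0],[0,0,0,0,0],[0,0,0,0,0],[0,0,0,0,0],[0,0,0,0,0]]'; python3 -m crank '[[0,0,-20,0,0],[0,0,-50,0,0],[0,0,-80,0,0],[0,0,-80,0,0],[0,0,-80,0,0]]';  python3 -c "
from h import *
rows(444.8,302.3,125,-0.85)"
```

```text
t: 12.55
eef_pos: [444.9, 31.4, 47.4]
tcp_rot: [3.142, 0.0, 3.125]
ft_force: [-0.1, 0.3, 0.3]
opening: 0.472
grip_force: 0.0
t 12.55 pos [444.9  31.4  47.4] xaxis 179.1 d [0.4 0.3 0.9] turn -0.2 j6 -1.63
t: 13.05
eef_pos: [444.8, 31.5, 47.2]
tcp_rot: [3.142, 0.0, 3.126]
ft_force: [-0.2, 0.2, 1.4]
opening: 0.141
grip_force: 30.0
t: 13.47
eef_pos: [445.3, 31.5, 128.2]
tcp_rot: [-3.141, 0.003, 3.126]
ft_force: [0.0, 0.2, -1.1]
opening: 0.14
grip_force: 30.0
t 13.47 pos [445.3  31.5 128.2] xaxis 179.1 d [  4.8 270.8   3.1] turn -0.1 j6 -1.63
```

```bash
python3 -m crank '[[4.5,40,0,0,0],[4.5,80,0,0,0],[4.5,120,0,0,0],[4.5,160,0,0,0],[4.5,200,0,0,0],[4.5,240,0,0,0],[4.5,271,0,0,0],[4.5,271,0,0,0],[4.5,271,0,0,0],[4.5,271,0,0,0]]'; python3 -c "
from h import *
rows(445.1,302.3,53,-0.85)"
```

```text
t: 14.3
eef_pos: [443.9, 301.9, 125.9]
tcp_rot: [-3.14, -0.002, 3.126]
ft_force: [0.9, -0.6, -0.2]
opening: 0.139
grip_force: 30.0
t 14.3 pos [443.9 301.9 125.9] xaxis 179.1 d [-1.3  0.5 72.9] turn -0.0 j6 -1.08
```

Next I release it, retreat, and head towards the tray.

```bash
python3 -m crank '[[-1,0.5,25,0,0],[-1,0.5,45,0,0],[-1,0.5,62,0,0],[-1,0.5,69,0,0],[-1,0.5,72,0,0],[-1,0.5,72.5,0,0],[-1,0.5,72.5,0,0],[-1,0.5,72.5,0,0]]'; python3 -m crank '[[0,0,0,0,28],[0,0,0,0,28],[0,0,0,0,28],[0,0,0,0,28]]'; python3 -m crank '[[0,0,-20,0,28],[0,0,-50,0,28],[0,0,-85,0,28],[0,-40,-85,0,28],[0,-80,-85,0,28],[0,-120,-85,0,28],[0,-160,-85,0,28],[0,-200,-85,0,28],[0,-240,-85,0,40],[0,-280,-85,0,40]]'; python3 -c "
from h import *
rows(496,-206.2,150,-2.1)
crop('top','d5',112,200,100,80,6)
c=env.read_camera('scene')['img'];cv2.imwrite('pics/s5.png',c)"
```

```text
t: 14.97
eef_pos: [446.1, 303.0, 55.5]
tcp_rot: [3.141, 0.001, 3.125]
ft_force: [0.1, 0.2, -0.9]
opening: 0.141
grip_force: 30.0
t: 15.3
eef_pos: [445.8, 303.1, 55.0]
tcp_rot: [3.141, 0.001, 3.126]
ft_force: [-0.1, -0.8, 0.4]
opening: 0.289
grip_force: 0.0
t: 16.13
eef_pos: [440.7, 21.3, 139.9]
tcp_rot: [3.142, 0.0, 3.126]
ft_force: [0.4, 0.5, 0.1]
opening: 0.381
grip_force: 0.0
t 16.13 pos [440.7  21.3 139.9] xaxis 179.1 d [ -58.8 -226.6  -10.1] turn 1.2 j6 -1.66
```

View pics/d5.png

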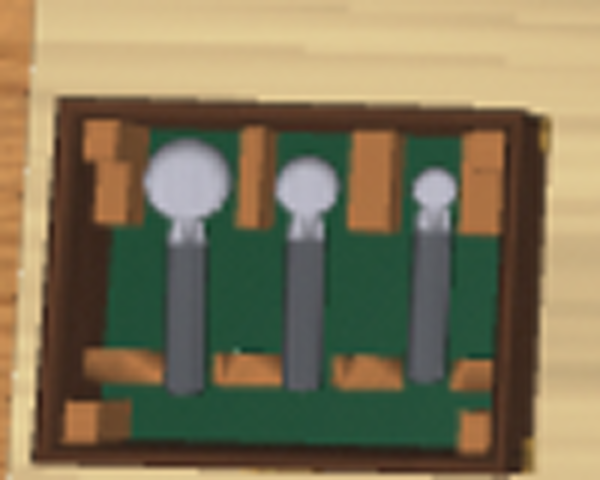

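All three are in their wells, with balls at crop (189,181), (307,187) and (435,190). I'm checking those numbers, then going to the tray.

```bash
python3 - <<'E'
from h import *
for c,z,h in(((189,181),48,(39,46)),((307,187),44,(39,0)),((435,190),40.5,(39,-46))):
    w=px2w("top",((c[0]+.5)/6-.5+112,(c[1]+.5)/6-.5+200),z)-[441,348.4]
    print((R.from_euler('z',.85,degrees=True).apply([*w,0])[:2]-h).round(1))
E
python3 -m crank '[[-58,-40,-10,1.2,40],[-58,-80,-10,1.2,40],[-58,-120,-10,1.2,40],[-58,-160,-10,1.2,40],[-58,-200,-10,1.2,40],[-58,-221,-10,1.2,40],[-58,-221,-10,1.2,40],[-58,-221,-10,1.2,40],[-58,-221,-10,1.2,40]]'; python3 -c "
from h import *
rows(496,-206.2,61,-2.1)"
```

```text
[ 0.1 -0.7]
[-0.6  1.4]
[-0.2 -0.8]
t: 17.03
eef_pos: [495.7, -197.6, 149.4]
tcp_rot: [3.141, -0.001, 3.105]
ft_force: [0.5, 0.5, 0.1]
opening: 0.42
grip_force: 0.0
t 17.03 pos [ 495.7 -197.6  149.4] xaxis 177.9 d [-0.7 -8.7 88.4] turn 0.0 j6 -2.04
```

```bash
python3 -m crank '[[-0.5,-8.5,0,0,40],[-0.5,-8.5,30,0,40],[-0.5,-8.5,55,0,40],[-0.5,-8.5,75,0,40],[-0.5,-8.5,86,0,40],[-0.5,-8.5,87,0,40],[-0.5,-8.5,87,0,40]]'; python3 -c "
from h import *
rows(496,-206.2,61,-2.1)"; python3 -m crank '[[0,0,0,0,0],[0,0,0,0,0],[0,0,0,0,0],[0,0,0,0,0],[0,0,0,0,0],[0,0,0,0,0]]'; python3 -m crank '[[0,0,-15,0,0],[0,0,-35,0,0],[0,0,-65,0,0],[0,0,-95,0,0],[0,0,-95,0,0],[0,0,-95,0,0]]';  python3 -c "
from h import *
rows(441,348.4,155,-0.85)"
```

```text
t: 17.62
eef_pos: [496.0, -206.9, 62.6]
tcp_rot: [3.141, -0.001, 3.106]
ft_force: [1.2, 0.3, -0.3]
opening: 0.419
grip_force: 0.0
t 17.62 pos [ 496.  -206.9   62.6] xaxis 177.9 d [0.  0.7 1.6] turn 0.0 j6 -2.05
t: 18.12
eef_pos: [495.8, -207.3, 63.0]
tcp_rot: [-3.142, 0.0, 3.104]
ft_force: [-0.7, 1.9, 4.0]
opening: 0.081
grip_force: 30.0
t: 18.62
eef_pos: [496.1, -207.6, 158.8]
tcp_rot: [-3.14, 0.002, 3.105]
ft_force: [0.0, 1.2, -2.5]
opening: 0.079
grip_force: 30.0
t 18.62 pos [ 496.1 -207.6  158.8] xaxis 177.9 d [ 75.6 553.5   2.9] turn -1.3 j6 -2.05
```

```bash
python3 -m crank '[[5,35,0,-1,0],[10,75,0,-1,0],[16,115,0,-1,0],[21,155,0,-1,0],[26,195,0,-1,0],[32,235,0,-1.3,0],[37,275,0,-1.3,0],[43,315,0,-1.3,0],[48,355,0,-1.3,0],[53,390,0,-1.3,0]]'; python3 -m crank '[[6,40,0,0,0],[12,80,0,0,0],[18,120,0,0,0],[22,150,0,0,0],[22,156,0,0,0],[22,156,0,0,0],[22,156,0,0,0],[22,156,0,0,0],[22,156,0,0,0]]'; python3 -c "
from h import *
rows(441,348.4,104,-0.85)
crop('top','d6',102,180,130,100,6)"
```

```text
t: 19.45
eef_pos: [456.0, 186.4, 156.3]
tcp_rot: [-3.141, -0.002, 3.128]
ft_force: [0.4, 0.5, -1.8]
opening: 0.087
grip_force: 30.0
t: 20.2
eef_pos: [437.7, 339.3, 157.4]
tcp_rot: [-3.141, -0.001, 3.126]
ft_force: [-0.1, 0.2, -2.3]
opening: 0.084
grip_force: 30.0
t 20.2 pos [437.7 339.3 157.4] xaxis 179.1 d [-3.2  9.2 53.4] turn -0.1 j6 -1.01
```

```bash
python3 -c "
from h import *
crop('scene','d6b',100,60,160,140,4.2)"
```

```text
(no output)
```

View pics/d6b.png

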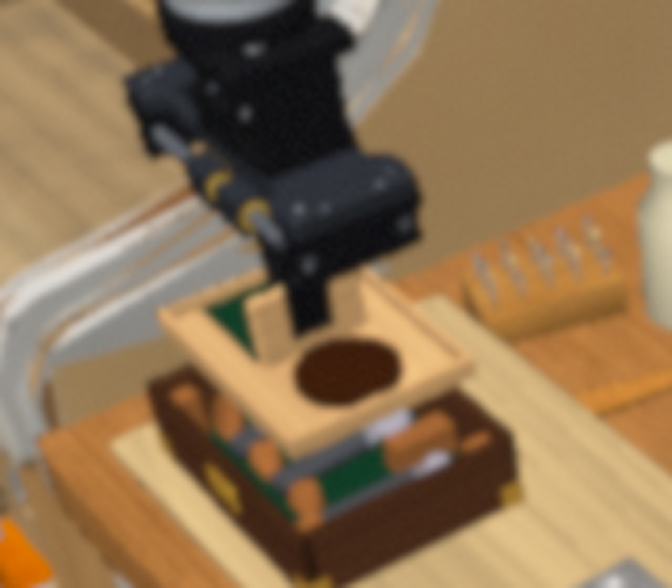

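The tray hangs level above the box, leather pad at crop (348,372) on the small-punch side. I'm lowering it.

```bash
python3 -m crank '[[-3,9,0,0,0],[-3,9,0,0,0],[-3,9,15,0,0],[-3,9,28,0,0],[-3,9,30,0,0],[-3,9,30,0,0],[-3,9,30,0,0]]'; python3 -c "
from h import *
rows(440.8,348.4,104,-0.85)"
```

```text
t: 20.88
eef_pos: [440.8, 349.8, 128.0]
tcp_rot: [3.141, 0.0, 3.127]
ft_force: [0.4, -0.5, -1.4]
opening: 0.085
grip_force: 30.0
t 20.88 pos [440.8 349.8 128. ] xaxis 179.2 d [ 0.  -1.4 24. ] turn 0.0 j6 -1.0
```

```bash
python3 -m crank '[[0,-1.2,6,0,0],[0,-1.2,12,0,0],[0,-1.2,17,0,0],[0,-1.2,21,0,0],[0,-1.2,23,0,0],[0,-1.2,23,0,0],[0,-1.2,23,0,0],[0,-1.2,23,0,0]]'; python3 -c "
from h import *
rows(440.8,348.4,104,-0.85)"
```

```text
t: 21.55
eef_pos: [440.7, 348.4, 104.7]
tcp_rot: [3.141, 0.0, 3.127]
ft_force: [-0.7, 0.2, -2.5]
opening: 0.082
grip_force: 30.0
t 21.55 pos [440.7 348.4 104.7] xaxis 179.2 d [-0.1 -0.   0.7] turn 0.0 j6 -1.01
```

```bash
python3 -m crank '[[0,0,1,0,0],[0,0,1.5,0,0],[0,0,1.5,0,0],[0,0,1.5,0,30],[0,0,1.5,0,30],[0,0,1.5,0,30],[0,0,1.5,0,30]]'; python3 -m crank '[[0,0,-15,0,30],[0,0,-40,0,30],[0,0,-60,0,30],[0,-40,-60,7,30],[0,-80,-60,14,70],[0,-120,-60,21,70],[0,-160,-60,28,70],[0,-200,-60,35,70],[0,-230,-60,42,70],[0,-230,-60,49,70]]'; python3 -c "
from h import *
rows(470.6,112.5,150,90.7)
crop('top','d7',102,180,190,110,4)"
```

```text
t: 22.13
eef_pos: [440.6, 348.4, 103.1]
tcp_rot: [3.142, 0.0, 3.127]
ft_force: [0.9, 0.0, -0.3]
opening: 0.29
grip_force: 0.0
t: 22.97
eef_pos: [437.0, 114.6, 163.2]
tcp_rot: [-3.141, 0.0, 2.263]
ft_force: [0.4, 1.0, 0.2]
opening: 0.68
grip_force: 0.0
t 22.97 pos [437.  114.6 163.2] xaxis 129.6 d [-23.   24.5  13.2] turn 38.9 j6 -0.58
```

View pics/d7.png

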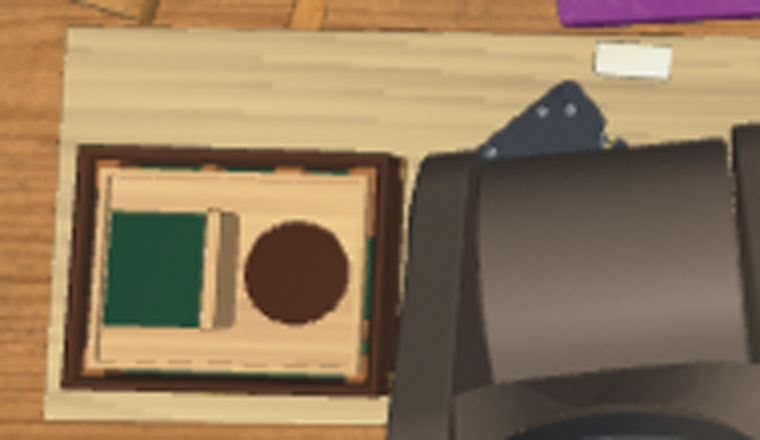

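The tray is seated in the box, leather pad centred at crop (297,273), grip board top at (212,268). I'm measuring it and moving over the cube.

```bash
python3 - <<'E'
from h import *
g=lambda u,v,z:px2w("top",((u+.5)/4-.5+102,(v+.5)/4-.5+180),z)
for n,p,l in(("leather",g(297,273,78),(0,-37)),("board",g(213,268,113),(0,0)),("feltTL",g(110,210,72.5),(32,69)),("feltBL",g(103,326,72.5),(-32,69))):
    w=p-[441,348.4]; print(n,(R.from_euler('z',.85,degrees=True).apply([*w,0])[:2]-l).round(1))
E
python3 -m crank '[[-23,24.5,0,7,70],[-23,24.5,0,14,70],[-23,24.5,0,21,70],[-23,24.5,0,28,70],[-23,24.5,0,35,70],[-23,24.5,0,39,70],[-23,24.5,0,39,70],[-23,24.5,0,39,70]]'; python3 -c "
from h import *
rows(470.6,112.5,58,90.7)"
```

```text
leather [-0.5 -2.6]
board [ 0.5 -3.9]
feltTL [-0.4 -1.3]
feltBL [-0.7 -1.9]
t: 23.73
eef_pos: [470.8, 117.4, 163.1]
tcp_rot: [-3.142, -0.0, 1.598]
ft_force: [-1.1, -0.9, -0.7]
opening: 0.735
grip_force: 0.0
t 23.73 pos [470.8 117.4 163.1] xaxis 91.6 d [ -4.9  -0.4 105.1] turn 0.9 j6 0.08
```

```bash
python3 -m crank '[[-4.5,-0.5,0,1,70],[-4.5,-0.5,30,1,70],[-4.5,-0.5,65,1,70],[-4.5,-0.5,90,1,70],[-4.5,-0.5,103,1,70],[-4.5,-0.5,105,1,70],[-4.5,-0.5,105,1,70]]'; python3 -c "
from h import *
rows(470.6,112.5,57,90.7)"
```

```text
t: 24.32
eef_pos: [470.3, 112.1, 57.7]
tcp_rot: [-3.14, 0.0, 1.576]
ft_force: [0.4, -0.2, 0.2]
opening: 0.733
grip_force: 0.0
t 24.32 pos [470.3 112.1  57.7] xaxis 90.3 d [0.4 0.3 0.7] turn -0.4 j6 0.09
```

```bash
python3 -m crank '[[0,0,0,0,0],[0,0,0,0,0],[0,0,0,0,0],[0,0,0,0,0],[0,0,0,0,0],[0,0,0,0,0]]'; python3 -m crank '[[0,0,-15,0,0],[0,0,-40,0,0],[0,0,-70,0,0],[0,0,-100,0,0],[0,0,-100,0,0],[0,0,-100,0,0]]';  python3 -c "
from h import *
rows(441.1,383.2,155,89.15)"
```

```text
t: 24.82
eef_pos: [471.4, 112.2, 59.1]
tcp_rot: [3.139, -0.0, 1.574]
ft_force: [2.0, -0.7, 7.8]
opening: 0.524
grip_force: 30.0
t: 25.32
eef_pos: [470.4, 112.2, 158.8]
tcp_rot: [3.14, -0.0, 1.574]
ft_force: [-0.9, -0.5, -7.2]
opening: 0.524
grip_force: 30.0
t 25.32 pos [470.4 112.2 158.8] xaxis 90.2 d [271.1 -28.4   3.8] turn 1.0 j6 0.09
```

```bash
python3 -m crank '[[35,-4,0,1,0],[75,-8,0,1,0],[115,-12,0,1,0],[155,-16,0,1,0],[195,-21,0,1,0],[235,-25,0,1,0],[265,-28,0,1,0],[271,-28,0,1,0],[271,-28,0,1,0],[271,-28,0,1,0]]'; python3 -m crank '[[0,0,0,0,0],[0,0,0,0,0],[0,0,0,0,0]]'; python3 -c "
from h import *
rows(441.1,383.2,104,89.15)"
```

```text
t: 26.15
eef_pos: [440.7, 382.4, 156.0]
tcp_rot: [-3.139, 0.002, 1.557]
ft_force: [-0.1, 0.2, -5.6]
opening: 0.524
grip_force: 30.0
t: 26.4
eef_pos: [441.9, 382.0, 158.0]
tcp_rot: [-3.141, 0.0, 1.555]
ft_force: [0.2, -0.5, -7.0]
opening: 0.524
grip_force: 30.0
t 26.4 pos [441.9 382.  158. ] xaxis 89.1 d [ 1.2 -0.8 54. ] turn -0.1 j6 0.62
```

```bash
python3 -m crank '[[1,-0.5,15,0,0],[1,-0.5,28,0,0],[1,-0.5,38,0,0],[1,-0.5,45,0,0],[1,-0.5,49,0,0],[1,-0.5,51,0,0],[1,-0.5,51,0,0],[1,-0.5,51,0,0]]'; python3 -c "
from h import *
rows(441.1,383.2,104,89.15)"
```

```text
t: 27.07
eef_pos: [441.3, 384.1, 107.5]
tcp_rot: [3.141, -0.0, 1.556]
ft_force: [-0.0, 0.1, -6.6]
opening: 0.528
grip_force: 30.0
t 27.07 pos [441.3 384.1 107.5] xaxis 89.2 d [-1.  -0.2  3.5] turn 0.0 j6 0.62
```

```bash
python3 -m crank '[[-0.5,0,1,0,0],[-0.5,0,2,0,0],[-0.5,0,2,0,0],[-0.5,0,2,0,0]]';python3 -m crank '[[0,0,0.5,0,0],[0,0,1,0,0],[0,0,1,0,0],[0,0,1,0,0]]'
```

```text
t: 27.4
eef_pos: [441.1, 383.6, 105.3]
tcp_rot: [3.141, -0.0, 1.556]
ft_force: [0.3, -0.3, -6.2]
opening: 0.523
grip_force: 30.0
t: 27.73
eef_pos: [441.2, 383.6, 105.1]
tcp_rot: [3.141, -0.0, 1.557]
ft_force: [-3.6, -2.0, 6.3]
opening: 0.526
grip_force: 30.0
```

Contact: the force has reversed. I'm opening and retreating.

```bash
python3 -m crank '[[0,0,0,0,62],[0,0,0,0,62],[0,0,0,0,62],[0,0,0,0,62],[0,0,0,0,62]]';python3 -m crank '[[0,0,-15,0,62],[0,0,-40,0,62],[0,0,-75,0,62],[-40,0,-100,0,62],[-80,0,-100,0,62],[-120,0,-100,0,62],[-160,0,-100,0,62],[-200,0,-100,0,62],[-240,0,-100,0,62],[-280,0,-100,0,62]]'; python3 -m crank '[[0,0,0,0,62],[0,0,0,0,62],[0,0,0,0,62]]'; python3 -c "
from h import *
crop('top','d8',112,190,110,90,6)
crop('scene','d9',100,60,220,180,3)"
```

```text
t: 28.15
eef_pos: [441.2, 383.6, 104.2]
tcp_rot: [3.141, -0.0, 1.557]
ft_force: [-0.2, -0.1, 0.2]
opening: 0.65
grip_force: 0.0
t: 28.98
eef_pos: [436.7, 101.9, 204.3]
tcp_rot: [3.141, -0.0, 1.557]
ft_force: [1.3, 0.2, 0.5]
opening: 0.654
grip_force: 0.0
t: 29.23
eef_pos: [437.3, 103.7, 204.2]
tcp_rot: [3.141, -0.0, 1.555]
ft_force: [-0.4, 0.8, 0.2]
opening: 0.653
grip_force: 0.0
```

View pics/d8.png

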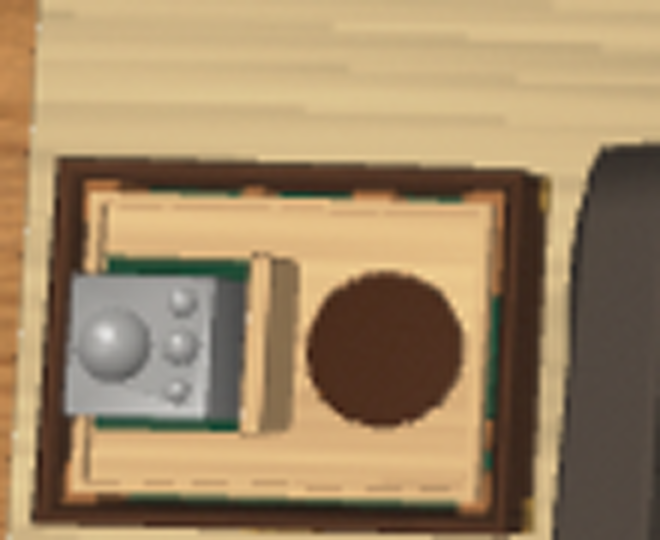

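View pics/d9.png

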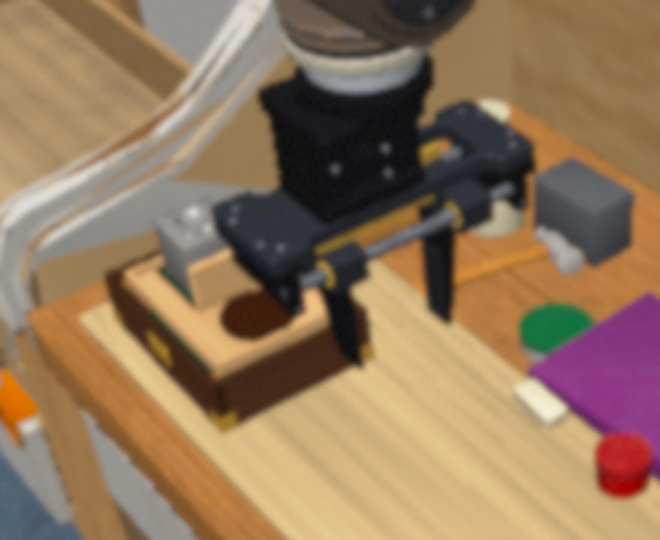

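The cube stands on the felt, top corners about (72,273), (213,277), (207,418) and (63,413). The leather pad is centred at (385,349) and the pot is untouched. One numeric check before handing in.

```bash
python3 - <<'E'
from h import *
g=lambda u,v,z:px2w("top",((u+.5)/6-.5+112,(v+.5)/6-.5+190),z)
l=lambda p:R.from_euler('z',.85,degrees=True).apply([*(p-[441,348.4]),0])[:2].round(1)
print("cube",l(g(139,345,122.5)),"leather",l(g(385,349,78)),"board",l(g(258,344,113)))
E
```

```text
cube [-1.7 35.1] leather [ -0.2 -39.3] board [-0.1 -3.3]
```

```bash
python3 -c "
from cell import env
print(env.job_done())"
```

```text
the job is handed in; nothing more can be done
None
```

I packed the set and handed the job in at about 29 s of robot time: punches in their wells, tray seated in the box, cube upright on the felt about 2 mm off centre by camera, pot untouched; the verdict was not shown.

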